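Draw the spring pusher of a jar tray back to its fill clip and hold it

TASK

The tray of pepper jars is to be topped up, and its spring pusher has to be held out of the way meanwhile. Take the draw rod out of its stand, put its point down through the eye behind the pusher, and draw the pusher back with the rod until the pusher's pointer is level with the steel clip on the tray's side wall. Finish while still holding the rod, so that the pusher stays at the clip against its spring; keep the fingers off the pusher, leave the jars in the tray standing and the jars and price card in front of the eggs where they are.

Things in the scene. Friction and masses are not known exactly. Their poses are not given: they have to be found in the camera images.
- draw_rod: Loose draw rod, 172 mm long, 110 g, upright in its stand. Origin at its point, z up along it. Steel shaft 8 mm thick for the lowest 85 mm (last 6 mm taper to 4.4), collar 22 mm across from 85 to 91 mm, then a square wooden handle 18 x 18 mm (sides along the rod's x and y) from 91 to 169 mm, cap on top. In the stand it hangs by its collar on the rim; lift it 90 mm to clear.
- rod_point (a point): The lower end of the draw rod, which goes through the eye (same as the rod's origin).
- rod_stand: Fixed steel stand for the rod: round foot 72 mm in diameter and 12 mm high, carrying an upright tube 26 mm in diameter whose rim is 100 mm above the table; bore 11 mm. Origin at the centre of its underside, z up. A fixed stack of egg trays, 0.25 m high, stands between it and the jar tray (x from 0.42 to 0.68, y from -0.17 to 0.13): carry the rod over it or round its front.
- jar_tray: Fixed white open tray for a row of jars, 300 mm long (x) by 60 wide (y). Origin at the centre of its underside; x along the lane, away from the robot to the end where the jars stand. Walls 40 mm high, 4 thick, 52 apart; floor 5 thick; clear far lip 34 mm high, near lip 12. A black spring pusher slides in it and presses two jars (tops 101 mm above the table) against the far lip.
- pusher (a joint): Travel of the spring pusher along the tray, m; about 0 at the start, resting against the jars, growing as it is drawn to the tray's near end (tray -x); stop at 0.135. The spring pulls it back when let go: about 4.5 N at 0, rising 18 N per metre; little friction.
- eye (a point): Centre of the eye, on the top face of the pusher's steel eye plate, 37 mm above the table, between the walls, on the near side of the pusher's face plate. Moves with the pusher; axes as the tray's. A round vertical hole 13 mm across through a plate 6 mm thick (30 mm long, 32 wide); below it is free down to the tray's floor, 32 mm below this point.
- pointer (a point): The pusher's pointer, a black tab 5 mm wide that reaches over the top of the tray's left (+y) wall; this point is its centre line, on top of its outer end. Moves with the pusher, 42.5 mm beyond the eye along the tray's x; axes as the tray's.
- fill_clip: Steel fill clip fixed on the outside of the tray's left (+y) wall, 14 mm wide along the tray, with a ledge standing out 10 mm and a 5 mm wide finger in its middle rising just above the wall. Origin at the middle of its lower edge: its place along the tray's x is the mark; axes as the tray's. 75 to 120 mm nearer the robot than the pointer is at the start.
- lane_jar_1: Pepper jar in the tray at the far lip, 44 mm in diameter, 96 mm high, loose, upright. Origin at the centre of its underside.
- lane_jar_2: Second pepper jar in the tray, between the first and the pusher; same size.
- spare_jar_1: Pepper jar on the table in front of the egg trays, 44 mm in diameter, 96 mm high, loose; to be left alone. Origin at the centre of its underside.
- spare_jar_2: Another such jar beside it, to be left alone.
- egg_card: Price card in a black block in front of the egg trays, 32 x 100 x 81 mm, loose; to be left alone. Origin at the centre of its underside.

How it is judged:
By the outcome, as a careful person would: the job done as asked, in the order asked, and still so for the second after the job is handed in, while the arm keeps its last pose, push and grip.
It also fails if it takes over 48 s, if anything falls off the work surface, if the arm or the gripper's body presses on something with over 40 N, if the wrist force passes 120 N, or if a joint passes its speed limit or range.

ROBOT

A 6-joint arm with a two-finger parallel gripper is mounted at the origin on a cart in front of the work surface, level with it; the furniture and walls round the work are solid. World frame = base frame: x ahead of the robot, y to its left, z up, the work surface at z = 0. Lengths are in m, angles in rad, forces in N, time in s.
With the tool pointing down it reaches from about 0.25 to 0.775 m from the base axis. Payload 4 kg.
Tool frame: the origin (TCP) lies at the very end of the fingers, on their centre line; the grasp point (between the pads) lies 19 mm behind it (robot.pinch_z is the distance from the TCP to the grasp point, in m); z points along the fingers, y is the line along which they close (so a half turn about z gives the same grasp; the last joint's range is limited). The gripper opens to 94 mm and grips with 3 to 60 N. Pads are 16 mm wide; open, the fingers measure 119 mm over their backs; the gripper's body (75 mm by 177 mm) begins 78 mm behind the grasp point.
Start: joints at [1.104, 0.087, 1.371, -0, 1.684, -0.103], TCP at [0.196, 0.514, 0.206] pointing down, gripper open.
Joint ranges: [-3.1, 3.1], [-0.76, 2.03], [0.27, 2.55], [-1.08, 4.22], [0.17, 2.65], [-2.57, 2.57]. Speed limits (rad/s): [2.79, 2.79, 3.14, 3.14, 3.14, 3.14].

INTERFACE

Orientations are given as [roll, pitch, yaw] about the fixed x, y, z axes, in that order (R = Rz(yaw) Ry(pitch) Rx(roll)).
In Python, from bench import robot gives the robot as it stands.
- The arm moves only by the tool arm_command, never from a script. Its argument "targets" is one flat list of numbers, 7 for each row, row after row: the turn, a rotation vector about the tool's x, y, z in degrees, then the shift along the tool's x, y, z in mm, then the closure, from -1 (fully open) to 1 (shut). In form: [ax, ay, az, x, y, z, hand, ax, ay, az, x, y, z, hand, ...]. A call has 1 to 20 rows; each row is the pose to reach, as a shift and turn from the pose commanded when the call began, along the tool's axes at that moment; what a row does not reach only later rows make up. A row lasts 1/10 s, in which the tool goes at most 50 mm and 8.59 degrees, less where a joint would pass 70% of its speed; a pose out of reach is approached as far as the arm can. A call with a gripper value outside its range is refused whole. The fingers move at their own pace and stop on an object; the grip force is fixed at half the most. Time passes only in rows, so rows that repeat a pose let the fingers close. It gives the time, the measured TCP pose, the force, the opening and the grip force at its end, in the units of the state.
- robot.get_obs(): the state, without advancing time (a new reading comes with each control period).
- robot.snapshot(name): name is "side" or "top"; returns a dict with "color" (420x560x3 uint8, red, green, blue), "range_z" (420x560 float32, m along the optical axis (not along the pixel's ray), 0 where there is no reading), "fx", "fy", "cx", "cy" (pixels), "dist_coeffs" ([k1, k2, p1, p2, k3] as OpenCV has them; the pictures are not rectified), "T" (4x4, takes a point from camera to world coordinates). Camera axes: x right, y down, z forward; pixel columns grow to the right and rows downward; lengths in m; the calibration is good to about 2 mm. A picture is of the moment at which its call begins.
- robot.close_job(): hands the job in; it is judged then, once.
The state is a dict: "time": time; "joint_positions": joint angles; "qvel": joint speeds; "joint_torque": joint torques, N m; "tool_pos": TCP position; "ee_rot": TCP orientation; "wrist_force": force on the tool from outside, world axes, zero at the start; "wrist_torque": the same for the moment, N m; "width": finger opening in m; "finger_force": force on a finger pad.
Only numpy, scipy, OpenCV 4.12 (cv2) and the standard library are available. Lean on these libraries where they do the work, as an engineer would, in place of code of your own. Each camera call takes 0.05 s, during which the arm holds its last target. There are 200 camera calls.

## Working session

There is one attempt and no reset: what is moved stays moved. The work goes in short steps, Python scripts to look and compute and a tool call to move; the robot and the scene stay as the last step left them, time stands still between calls to the robot, and variables do not carry over. Pictures are saved under pics/ and viewed, at most 10 in all, crops included, and the job is handed in when it is done.

Besides the shell and the picture viewer there is one more tool, called as name(argument=value, ...), one argument or row to a line, values as JSON. arm_command: Moves the arm, as the interface text tells. Its arguments: {"type":"object","properties":{"targets":{"type":"array"}},"required":["targets"]}

```bash
mkdir -p pics; ls; cat > h.py <<'E'
import numpy as np, cv2
from bench import robot
def snap(n,f=None):
    s=robot.snapshot(n)
    np.savez(f'pics/{f or n}.npz',**{k:np.array(v) for k,v in s.items()})
    cv2.imwrite(f'pics/{f or n}.png',s['color'][:,:,::-1]); return s
def load(f): return dict(np.load(f'pics/{f}.npz'))
def K(s): return np.array([[s['fx'],0,s['cx']],[0,s['fy'],s['cy']],[0,0,1]],float)
def rays(s,px):
    u=cv2.undistortPoints(np.array(px,float).reshape(-1,1,2),K(s),s['dist_coeffs']).reshape(-1,2)
    return np.c_[u,np.ones(len(u))]
def atz(s,px,z):  # intersect with plane world z
    T=s['T'];d=rays(s,px)@T[:3,:3].T;o=T[:3,3]
    return o+d*((z-o[2])/d[:,2])[:,None]
def depth(s,px):
    px=np.array(px,int).reshape(-1,2);z=s['range_z'][px[:,1],px[:,0]]
    return (rays(s,px)*z[:,None])@s['T'][:3,:3].T+s['T'][:3,3]
def cloud(s):
    h,w=s['range_z'].shape;v,u=np.mgrid[:h,:w]
    return depth(s,np.c_[u.ravel(),v.ravel()]).reshape(h,w,3)
def proj(s,P):
    T=np.linalg.inv(s['T']);r=cv2.Rodrigues(T[:3,:3])[0]
    return cv2.projectPoints(np.array(P,float).reshape(-1,1,3),r,T[:3,3],K(s),s['dist_coeffs'])[0].reshape(-1,2)
E
python3 - <<'E'
from h import *
for n in ('side','top'):
    s=snap(n); print(n,np.round(s['T'],3).tolist(),s['fx'],s['cx'],s['cy'],s['dist_coeffs'])
o=robot.get_obs();print(o)
a=cv2.imread('pics/side.png');b=cv2.imread('pics/top.png')
E
```

```text
pics
side [[0.992, 0.105, -0.063, 0.611], [0.123, -0.864, 0.489, -0.574], [-0.003, -0.493, -0.87, 1.116], [0.0, 0.0, 0.0, 1.0]] 514.4303057170988 279.8383895755819 206.68100427967434 [0.02385135 0.         0.         0.         0.        ]
top [[0.025, -0.99, 0.137, 0.33], [-1.0, -0.026, -0.008, 0.028], [0.012, -0.137, -0.991, 1.494], [0.0, 0.0, 0.0, 1.0]] 532.3026071377566 279.03372507766954 211.42267340575876 [-0.03841093  0.          0.          0.          0.        ]
{'time': 0.1, 'joint_positions': array([ 1.10392574e+00,  8.78752816e-02,  1.37209833e+00, -1.21146342e-05,
        1.68359065e+00, -1.03090138e-01]), 'qvel': array([ 0.00077919, -0.00098533, -0.00321454,  0.00052969,  0.000934  ,
       -0.00029362]), 'joint_torque': array([ 1.53066791e-03, -3.41255915e+01, -3.03299546e+01,  7.19166733e-02,
        3.05754715e-02, -8.68819461e-05]), 'tool_pos': array([0.1954756 , 0.51356345, 0.20442682]), 'ee_rot': array([-3.13963027e+00, -1.90917867e-04,  2.77781067e+00]), 'wrist_force': array([-0.73397173, -0.11274093, -0.52802967]), 'wrist_torque': array([ 0.01402389, -0.02097126,  0.0250342 ]), 'finger_force': 0.0, 'width': 0.09398669352781748}
```

View pics/side.png

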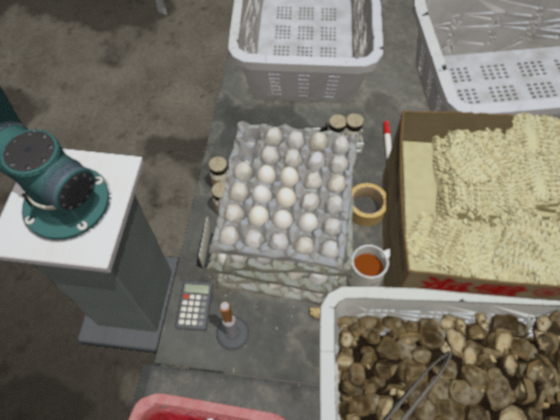

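View pics/top.png

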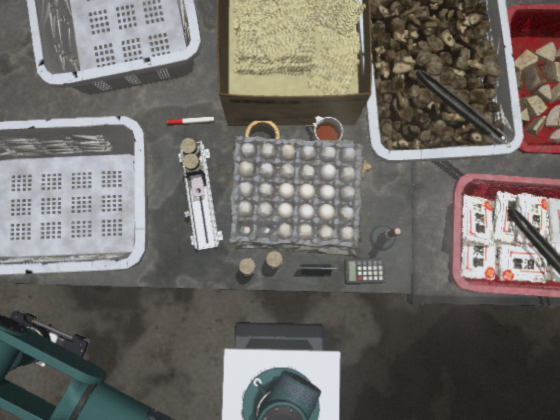

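The side view shows the rod at about (226,312) in its stand at (232,333), with the egg stack hiding most of the tray and only the lane jars at (338,122) and (355,122) visible. In the top view the tray runs from (188,140) to (206,248), with lane jars at (188,146) and (191,161) and the pusher near (197,183). The rod cap is at (396,232) and the stand foot at (384,237). Next I'll enlarge the tray and the rod.

```bash
python3 - <<'E'
from h import *
t=cv2.imread('pics/top.png');s=cv2.imread('pics/side.png')
up=lambda a,k:cv2.resize(a,None,fx=k,fy=k,interpolation=cv2.INTER_CUBIC)
tr=up(cv2.rotate(t[132:257,165:225],cv2.ROTATE_90_CLOCKWISE),6) # 360x750
b=np.hstack([up(t[215:255,365:415],6),np.zeros((240,20,3),np.uint8),up(s[290:350,205:255],4),np.zeros((240,280-50,3),np.uint8)])
cv2.imwrite('pics/z1.png',np.vstack([tr,b[:,:750]]))
# coarse depth
T=load('top');S=load('side')
for n,p in dict(jar1=(188,146),jar2=(191,161),cap=(396,232),sp1=(246,266),sp2=(273,259),foot=(378,240),egg=(295,190),nearL=(197,247),nearR=(221,246)).items(): print(n,depth(T,[p]).round(3))
for n,p in dict(cap=(225,305),foot=(238,342),j=(338,121),j2=(355,120)).items(): print('S',n,depth(S,[p]).round(3))
E
```

```text
jar1 [[0.692 0.265 0.106]]
jar2 [[0.652 0.255 0.101]]
cap [[ 0.466 -0.273  0.19 ]]
sp1 [[0.377 0.099 0.098]]
sp2 [[0.397 0.029 0.096]]
foot [[ 0.461 -0.264  0.01 ]]
egg [[ 0.562 -0.021  0.206]]
nearL [[0.427 0.238 0.036]]
nearR [[ 0.434  0.176 -0.   ]]
S cap [[ 0.469 -0.274  0.188]]
S foot [[ 0.484 -0.295  0.012]]
S j [[0.652 0.256 0.104]]
S j2 [[0.695 0.268 0.099]]
```

View pics/z1.png

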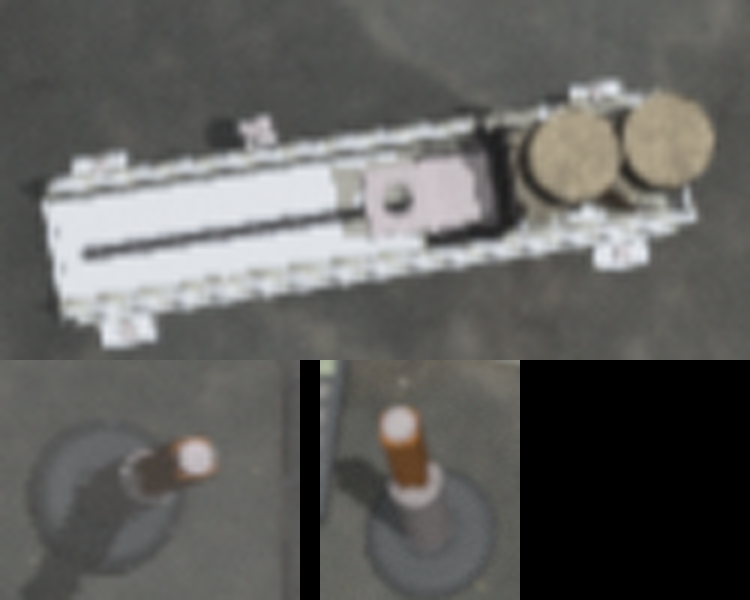

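The tray zoom shows the eye at crop (399,197), the pointer and face plate at about (487,128), and the fill clip at (257,131). The tray slot runs from (85,255) to (360,213). In the rod crops the cap is at (197,458) in the top view and (400,424) in the side view.

```bash
cat >> h.py <<'E'
def tri(a,pa,b,pb):
    A=[];y=[]
    for s,p in ((a,pa),(b,pb)):
        d=s['T'][:3,:3]@rays(s,[p])[0];d/=np.linalg.norm(d);P=np.eye(3)-np.outer(d,d);A.append(P);y.append(P@s['T'][:3,3])
    x,r,_,_=np.linalg.lstsq(np.vstack(A),np.hstack(y),rcond=None);return x,r
E
python3 - <<'E'
from h import *
T=load('top');S=load('side')
tz=lambda c,r:(165+(r+.5)/6-.5,132+124-((c+.5)/6-.5))
cap=tri(T,(397.4,230.9),S,(224.6,305.6));print('cap',cap)
print('foot',tri(T,(381.9,237.6),S,(232.6,332.9)),atz(T,[(381.9,237.6)],.012),atz(S,[(232.6,332.9)],.012))
eye=atz(T,[tz(399,197)],.037)[0];a=atz(T,[tz(85,255),tz(360,213)],.005)
d=a[1]-a[0];yaw=np.arctan2(d[1],d[0]);print('eye',eye,'yaw',yaw)
Rt=np.array([[np.cos(yaw),np.sin(yaw)],[-np.sin(yaw),np.cos(yaw)]])
for n,p,z in (('clip',(257,131),.042),('ptr',(485,128),.044),('slot0',(85,255),.005),('slot1',(360,213),.005),('nearL',(45,195),.04),('nearR',(63,312),.04)):
    q=atz(T,[tz(*p)],z)[0];print(n,q,'tray-rel eye',Rt@(q-eye)[:2])
for n,p in (('j1',(669,139)),('j2',(575,155))): print(n,atz(T,[tz(*p)],.101))
t=T['color'][:,:,::-1];s=S['color'][:,:,::-1]
up=lambda a,k:cv2.resize(a,None,fx=k,fy=k,interpolation=cv2.INTER_CUBIC)
def st(a): a=a.astype(float);return np.clip((a-a.min())*1.6,0,255).astype(np.uint8)
cl=tr=up(cv2.rotate(st(t[172:222,180:214]),cv2.ROTATE_90_CLOCKWISE),11)[:374,:550]
b=np.hstack([up(st(s[298:326,214:240]),13)[:364],up(st(t[222:244,380:404]),16)[:352].repeat(1,0) if 0 else cv2.resize(up(st(t[222:244,380:404]),16),(384,364))])
cv2.imwrite('pics/z2.png',b);cv2.imwrite('pics/z3.png',cl)
E
```

```text
cap (array([ 0.46879703, -0.2764582 ,  0.19065965]), array([1.68000784e-07]))
foot (array([ 0.46845221, -0.27564345,  0.00610886]), array([2.32438231e-07])) [[ 0.46820918 -0.27429546  0.012     ]] [[ 0.4689034  -0.27736905  0.012     ]]
eye [0.58540679 0.24393103 0.037     ] yaw 0.1940414805416278
clip [0.51772559 0.27039149 0.042     ] tray-rel eye [-0.06130876  0.03901458]
ptr [0.62366137 0.27665699 0.044     ] tray-rel eye [0.04384707 0.02473531]
slot0 [0.44316864 0.21483106 0.005     ] tray-rel eye [-0.14518    -0.00112661]
slot1 [0.57255334 0.24025698 0.005     ] tray-rel eye [-0.01332068 -0.00112661]
nearL [0.42156659 0.23694348 0.04      ] tray-rel eye [-0.16211279  0.02473625]
nearR [0.43115659 0.18408641 0.04      ] tray-rel eye [-0.16289498 -0.02897804]
j1 [[0.69615657 0.26616296 0.101     ]]
j2 [[0.65328469 0.25688739 0.101     ]]
```

View pics/z2.png

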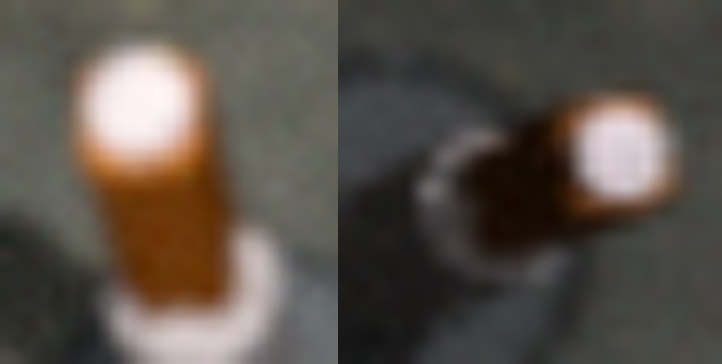

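View pics/z3.png

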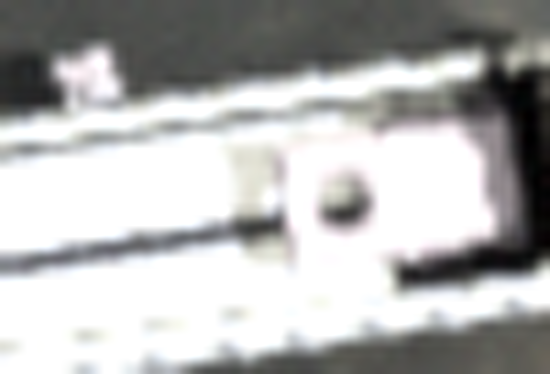

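The handle's faces sit about 6° off the world axes (z2), and the eye is a clear hole at z3 crop (345,200). The clip is at z3 crop (88,78). First move: hover over the rod with the fingers closing along the lane.

```bash
cat >> h.py <<'E'
from scipy.spatial.transform import Rotation as Ro
def plan(p,yawdeg,tilt=None):
    o=robot.get_obs();R=Ro.from_euler('xyz',o['ee_rot']);G=Ro.from_euler('xyz',[180,0,yawdeg],degrees=True)
    print('turn',(R.inv()*G).as_rotvec(degrees=True).round(2),'shift mm',(R.inv().apply(np.array(p)-o['tool_pos'])*1000).round(1),'t',round(o['time'],2))
E
python3 -c "
from h import *
plan((.4688,-.2762,.300),96)"
```

```text
turn [-1.100e-01  5.000e-02  6.316e+01] shift mm [-536.4 -641.   -94.4] t 0.1
```

arm_command(
  targets=[0,0,0,0,0,-94,-1,0,0,0,0,0,-94,-1,0,0,63,-536,-641,-94,-1,0,0,63,-536,-641,-94,-1,0,0,63,-536,-641,-94,-1,0,0,63,-536,-641,-94,-1,0,0,63,-536,-641,-94,-1,0,0,63,-536,-641,-94,-1,0,0,63,-536,-641,-94,-1,0,0,63,-536,-641,-94,-1,0,0,63,-536,-641,-94,-1,0,0,63,-536,-641,-94,-1,0,0,63,-536,-641,-94,-1,0,0,63,-536,-641,-94,-1,0,0,63,-536,-641,-94,-1,0,0,63,-536,-641,-94,-1,0,0,63,-536,-641,-94,-1,0,0,63,-536,-641,-94,-1,0,0,63,-536,-641,-94,-1,0,0,63,-536,-641,-94,-1],
)

```text
time: 2.1
tool_pos: [0.4686, -0.2795, 0.2962]
ee_rot: [-3.138, -0.002, 1.673]
wrist_force: [-0.0, -0.0, -1.1]
width: 0.094
finger_force: 0.0
```

```bash
python3 -c "
from h import *
o=robot.get_obs();print(o['joint_positions'].round(3),o['wrist_force'])
plan((.4688,-.2762,.111),96)"
```

```text
[-6.410e-01  8.200e-02  1.199e+00 -1.000e-03  1.866e+00 -7.440e-01] [-0.04587055 -0.00380309 -1.07980763]
turn [-0.22 -0.14 -0.12] shift mm [  2.8   1.2 185.2] t 2.1
```

arm_command(
  targets=[0,0,0,3,1,0,-1,0,0,0,3,1,40,-1,0,0,0,3,1,80,-1,0,0,0,3,1,115,-1,0,0,0,3,1,145,-1,0,0,0,3,1,170,-1,0,0,0,3,1,184,-1,0,0,0,3,1,184,-1,0,0,0,3,1,184,-1],
)

```text
time: 3.0
tool_pos: [0.4698, -0.2723, 0.1169]
ee_rot: [3.14, 0.001, 1.679]
wrist_force: [0.9, -0.5, -0.2]
width: 0.0939
finger_force: 0.0
```

```bash
python3 -c "
from h import *
s=snap('side','s2')
c=s['color'][270:345,175:285,::-1]
cv2.imwrite('pics/z4.png',cv2.resize(c,None,fx=7,fy=7,interpolation=cv2.INTER_CUBIC))
plan((.4688,-.2762,.111),96)"
```

```text
turn [0.15 0.12 0.19] shift mm [-3.2 -1.8  6.6] t 3.05
```

View pics/z4.png

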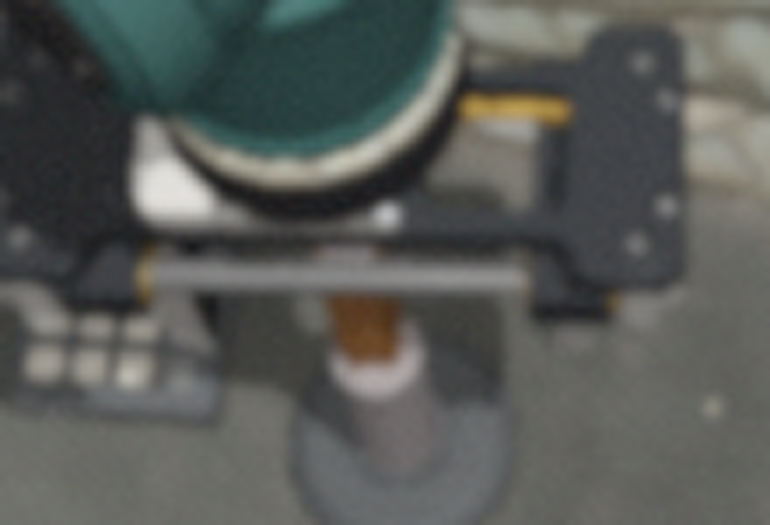

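The fingers straddle the rod, which appears at crop (370,330) with the handle face square-on and the collar at (378,370). I'll apply the small correction and close.

arm_command(
  targets=[0,0,0,-3,-2,5,-1,0,0,0,-3,-2,5,-1,0,0,0,-3,-2,5,1,0,0,0,-3,-2,5,1,0,0,0,-3,-2,5,1,0,0,0,-3,-2,5,1,0,0,0,-3,-2,5,1,0,0,0,-3,-2,5,1,0,0,0,-3,-2,5,1,0,0,0,-3,-2,5,1],
)

```text
time: 4.05
tool_pos: [0.4676, -0.2758, 0.1104]
ee_rot: [3.142, -0.0, 1.678]
wrist_force: [0.2, -0.4, 0.4]
width: 0.033
finger_force: 0.0
```

Still closing; hold for longer.

arm_command(
  targets=[0,0,0,0,0,0,1,0,0,0,0,0,0,1,0,0,0,0,0,0,1,0,0,0,0,0,0,1,0,0,0,0,0,0,1,0,0,0,0,0,0,1,0,0,0,0,0,0,1],
)

```text
time: 4.75
tool_pos: [0.4674, -0.2758, 0.1104]
ee_rot: [-3.141, -0.0, 1.678]
wrist_force: [-0.6, 0.1, 0.4]
width: 0.0181
finger_force: 29.9
```

Gripped flat at 18.1 mm. Now lift, then draw back in front of the stack.

arm_command(
  targets=[0,0,0,0,0,-15,1,0,0,0,0,0,-40,1,0,0,0,0,0,-75,1,0,0,0,0,0,-110,1,0,0,0,0,0,-145,1,0,0,0,0,0,-170,1,0,0,0,0,0,-180,1,0,0,0,4,-35,-180,1,0,0,0,8,-70,-180,1,0,0,0,12,-105,-180,1,0,0,0,15,-136,-180,1,0,0,0,45,-133,-180,1,0,0,0,80,-130,-180,1,0,0,0,115,-126,-180,1,0,0,0,150,-122,-180,1,0,0,0,185,-119,-180,1,0,0,0,220,-115,-180,1,0,0,0,255,-111,-180,1,0,0,0,290,-107,-180,1,0,0,0,325,-103,-180,1],
)

```text
time: 6.75
tool_pos: [0.3297, 0.0376, 0.29]
ee_rot: [-3.141, -0.0, 1.678]
wrist_force: [1.2, -0.5, -1.3]
width: 0.0183
finger_force: 29.9
```

arm_command(
  targets=[0,0,0,35,4,0,1,0,0,0,70,8,0,1,0,0,0,105,12,0,1,0,0,0,135,15,0,1,0,0,0,160,18,0,1,0,0,0,170,18,0,1,0,0,0,170,18,0,1,0,0,0,170,18,0,1,0,0,0,170,18,0,1],
)

```text
time: 7.65
tool_pos: [0.3301, 0.2062, 0.2905]
ee_rot: [3.141, 0.0, 1.677]
wrist_force: [-0.4, -0.2, -0.9]
width: 0.018
finger_force: 29.9
```

```bash
python3 -c "
from h import *
s=snap('side','s3');t=snap('top','t3')
o=robot.get_obs();print(o['tool_pos'],o['ee_rot'],o['joint_positions'])
p=o['tool_pos']; P=[p,p-[0,0,.094]]
a=proj(s,P);b=proj(t,P);print(a,b)
c0=(a[1]-[45,40]).astype(int);d0=(b[1]-[50,40]).astype(int);print(c0,d0)
f=lambda m,c,w:cv2.resize(m['color'][c[1]:c[1]+75,c[0]:c[0]+w,::-1],None,fx=7,fy=7,interpolation=cv2.INTER_CUBIC)
cv2.imwrite('pics/z5.png',f(s,c0,100))
"
```

```text
[0.33015545 0.20628041 0.29068899] [3.14100849e+00 1.00218074e-05 1.67641578e+00] [ 4.12716946e-01 -2.74527987e-01  1.53538510e+00 -1.95418516e-04
  1.88018174e+00  3.07037941e-01]
[[196.13291433  69.71435529]
 [202.00527289  99.05616527]] [[193.19854514 282.55415076]
 [198.95421789 282.72835562]]
[157  59] [148 242]
```

View pics/z5.png

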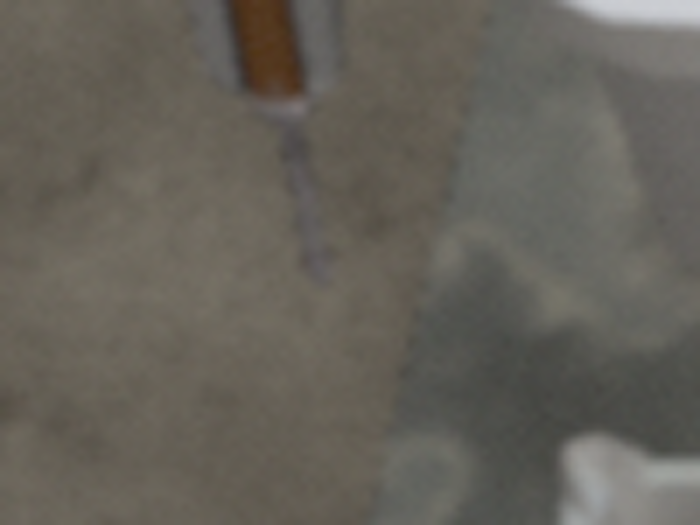

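The held rod hangs straight, with its tip at side pixel (202.3, 98.3) against a kinematic prediction of (202.0, 99.5). The jar caps are visible in both views, so I'll use them to check the offset between the two cameras.

```bash
python3 - <<'E'
from h import *
T=load('top');S=load('side')
J={'j1':(.6962,.2662),'j2':(.6533,.2569),'s1':(.377,.099),'s2':(.397,.029)}
for n,(x,y) in J.items():
    out=[]
    for s in (T,S):
        c=proj(s,[[x,y,.101]])[0]
        hsv=cv2.cvtColor(s['color'],cv2.COLOR_RGB2HSV).astype(int)
        m=((hsv[...,0]<25)&(hsv[...,0]>8)&(hsv[...,1]>60)&(hsv[...,2]>95)).astype(np.uint8)
        w=np.zeros_like(m);cv2.circle(w,tuple(int(round(v)) for v in c),11,1,-1)
        k,l,st,ce=cv2.connectedComponentsWithStats(m*w)
        i=1+np.argmax(st[1:,4]) if k>1 else 0
        p=ce[i];out.append(p);q=atz(s,[p],.101)[0]
        print(n,'px',p.round(1),'pred',c.round(1),st[i].tolist(),'xy',q[:2].round(4))
    print('  tri',tri(T,out[0],S,out[1])[0].round(4))
E
```

```text
j1 px [279.5 209.5] pred [187.7 144.9] [0, 0, 560, 420, 235200] xy [0.5275 0.0154]
j1 px [348.5 124.3] pred [355.7 120.2] [346, 123, 6, 4, 6] xy [0.6791 0.2509]
  tri [0.577  0.0253 0.3573]
j2 px [279.5 209.5] pred [190.4 160.6] [0, 0, 560, 420, 235200] xy [0.5275 0.0154]
j2 px [347.  123.3] pred [338.3 121.5] [346, 123, 3, 2, 3] xy [0.6752 0.2536]
  tri [0.5753 0.0256 0.3593]
s1 px [279.5 209.5] pred [246.  265.8] [0, 0, 560, 420, 235200] xy [0.5275 0.0154]
s1 px [218.5 171. ] pred [218.  162.4] [218, 171, 2, 1, 2] xy [0.3827 0.0749]
  tri [ 0.4611 -0.0065  0.2708]
s2 px [279.5 209.5] pred [273.  258.8] [0, 0, 560, 420, 235200] xy [0.5275 0.0154]
s2 px [215.5 181.9] pred [221.  188.1] [213, 180, 7, 5, 19] xy [0.3814 0.044 ]
  tri [ 0.4593 -0.0113  0.2442]
```

```bash
python3 - <<'E'
from h import *
T=load('top');S=load('side')
J={'j1':(.6962,.2662),'j2':(.6533,.2569),'s1':(.377,.099),'s2':(.397,.029)}
for n,(x,y) in J.items():
    out=[]
    for s in (T,S):
        c=proj(s,[[x,y,.101 if n[0]=='j' else .096]])[0]
        lab=cv2.cvtColor(s['color'],cv2.COLOR_RGB2LAB).astype(float)
        u,v=c.round().astype(int);ref=np.median(lab[v-2:v+3,u-2:u+3].reshape(-1,3),0)
        m=(np.abs(lab-ref)*[.5,1,1]).max(2)<14
        w=np.zeros(m.shape,np.uint8);cv2.circle(w,(int(u),int(v)),12,1,-1)
        k,l,st,ce=cv2.connectedComponentsWithStats((m&(w>0)).astype(np.uint8),connectivity=4)
        i=l[v,u];p=ce[i];out.append(p);q=atz(s,[p],.101 if n[0]=='j' else .096)[0]
        print(n,ref,'px',p.round(1),'pred',c.round(1),st[i].tolist(),'xy',q[:2].round(4))
    print('  tri',tri(T,out[0],S,out[1])[0].round(4))
E
```

```text
j1 [162. 128. 142.] px [187.5 145.4] pred [187.7 144.9] [180, 138, 16, 18, 184] xy [0.6947 0.2669]
j1 [164. 128. 143.] px [354.2 119.6] pred [355.7 120.2] [344, 114, 20, 12, 178] xy [0.6925 0.2676]
  tri [0.6932 0.2662 0.1032]
j2 [163. 128. 142.] px [189.3 160.2] pred [190.4 160.6] [181, 153, 17, 15, 192] xy [0.6542 0.26  ]
j2 [166. 128. 143.] px [338.9 120.4] pred [338.3 121.5] [330, 114, 21, 14, 188] xy [0.6545 0.2605]
  tri [0.6543 0.26   0.1014]
s1 [159. 128. 141.] px [246.8 265.4] pred [246.1 265.9] [240, 258, 15, 16, 192] xy [0.3784 0.097 ]
s1 [168. 128. 143.] px [217.3 163.3] pred [218.2 163.5] [209, 157, 17, 14, 190] xy [0.3749 0.0994]
  tri [0.3771 0.0963 0.1014]
s2 [160. 128. 141.] px [274.  258.5] pred [273.  258.9] [266, 251, 17, 16, 194] xy [0.3983 0.0265]
s2 [167. 128. 143.] px [222.2 188.2] pred [221.2 189.2] [212, 177, 22, 22, 297] xy [0.3988 0.0319]
  tri [0.3991 0.027  0.1033]
```

```bash
python3 -c "
from h import *
plan((.585,.2412,.290),101.1)"
```

```text
turn [ 0.03  0.   -5.05] shift mm [  7.9 257.1   0.8] t 7.75
```

arm_command(
  targets=[0,0,-2,1,30,0,1,0,0,-5,2,65,0,1,0,0,-5,3,100,0,1,0,0,-5,4,135,0,1,0,0,-5,5,170,0,1,0,0,-5,6,205,0,1,0,0,-5,7,235,0,1,0,0,-5,8,252,0,1,0,0,-5,8,257,0,1,0,0,-5,8,257,0,1,0,0,-5,8,257,0,1,0,0,-5,8,257,0,1,0,0,-5,8,257,0,1],
)

```text
time: 9.05
tool_pos: [0.5839, 0.2427, 0.2914]
ee_rot: [3.14, -0.0, 1.766]
wrist_force: [0.0, 0.6, -1.2]
width: 0.018
finger_force: 29.9
```

```bash
python3 -c "
from h import *
s=snap('side','s4');t=snap('top','t4')
o=robot.get_obs();print(o['tool_pos'],o['ee_rot'],o['time'])
p=o['tool_pos']; a=proj(s,[p,p-[0,0,.0954]]);print(a)
c=(a[1]-[40,45]).astype(int);print(c)
f=lambda m,c,w,h,k:cv2.resize(m['color'][c[1]:c[1]+h,c[0]:c[0]+w,::-1],None,fx=k,fy=k,interpolation=cv2.INTER_CUBIC)
A=f(s,c,57,85,7);B=cv2.rotate(f(t,(165,132),57,127,3.15),cv2.ROTATE_90_CLOCKWISE)
C=np.zeros((595,800,3),np.uint8);C[:A.shape[0],:399]=A[:, :399];C[:B.shape[0],400:400+B.shape[1]]=B[:,:400];cv2.imwrite('pics/z6.png',C)
"
```

```text
[0.58411902 0.24275427 0.29114125] [ 3.14071756e+00 -1.72994069e-04  1.76587612e+00] 9.15
[[314.48413494  67.67707355]
 [312.17348128  97.51376232]]
[272  52]
```

View pics/z6.png

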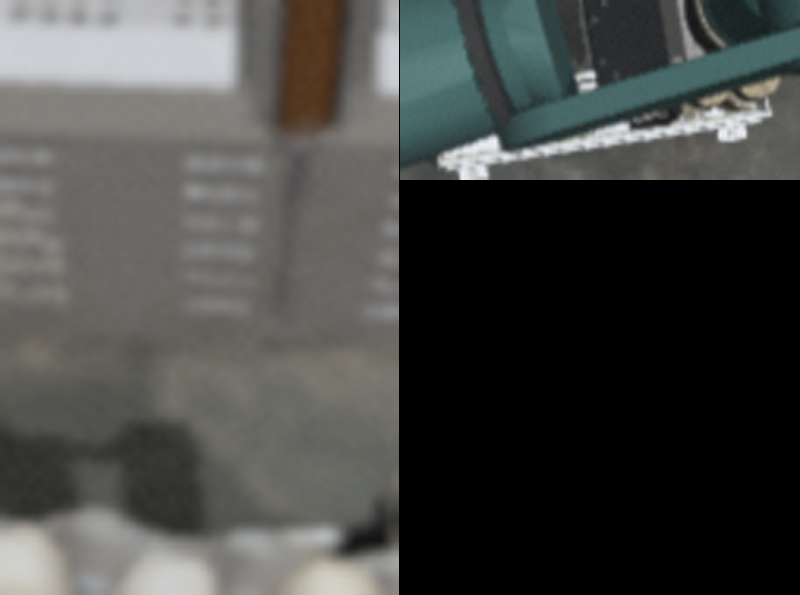

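The tip is at side-crop (287,318), pixel (312.6, 97.0), against a prediction of (312.2, 97.5), so it lies over the eye to within about 1–2 mm. The arm hides the clip in the current top view, so I'll get the clip-to-pointer distance from the initial top view's depth.

```bash
python3 - <<'E'
from h import *
T=load('top');C=cloud(T)
eye=np.array([.5853,.2431]);yaw=.194
Rt=np.array([[np.cos(yaw),np.sin(yaw)],[-np.sin(yaw),np.cos(yaw)]])
def show(u0,u1,v0,v1):
    for v in range(v0,v1):
        print(v,' '.join('%4d,%3d,%3d[%3d]'%(*(Rt@(C[v,u,:2]-eye)*1000),C[v,u,2]*1000,T['color'][v,u].mean()) for u in range(u0,u1)))
print('clip');show(182,193,208,219)
print('ptr');show(182,195,171,180)
E
```

```text
clip
208  -36, 55,  0[ 79]  -37, 52,  3[ 78]  -37, 49,  0[ 79]  -39, 46,  6[ 76]  -37, 44, -2[ 76]  -38, 41,  0[ 79]  -39, 38,  1[ 99]  -40, 35,  2[155]  -46, 28, 36[192]  -47, 25, 38[162]  -45, 24, 23[152]
209  -38, 56, -1[ 78]  -39, 53, -3[ 79]  -40, 49,  4[ 78]  -40, 47,  0[ 79]  -41, 44,  1[ 77]  -42, 41,  3[ 78]  -42, 38,  4[ 85]  -42, 36, -2[141]  -50, 27, 44[190]  -49, 26, 37[172]  -48, 24, 27[141]
210  -41, 57, -5[ 78]  -41, 54, -7[ 79]  -43, 50,  0[ 77]  -44, 47,  3[ 80]  -44, 45,  1[ 83]  -45, 42,  3[ 99]  -45, 39,  0[104]  -45, 36,  0[142]  -52, 29, 37[203]  -52, 26, 39[192]  -51, 24, 28[143]
211  -45, 56,  2[ 77]  -45, 53,  2[ 80]  -46, 51,  1[ 92]  -45, 48, -3[108]  -46, 45,  0[121]  -54, 36, 43[163]  -53, 35, 37[169]  -48, 37,  1[133]  -55, 29, 39[187]  -56, 26, 41[190]  -54, 25, 28[134]
212  -48, 57,  1[ 78]  -47, 55, -5[ 86]  -49, 50,  7[139]  -55, 43, 41[186]  -57, 39, 49[183]  -59, 35, 60[189]  -59, 32, 56[182]  -57, 32, 39[146]  -57, 29, 37[193]  -58, 26, 40[189]  -58, 24, 36[129]
213  -50, 57,  0[ 75]  -50, 55, -2[ 82]  -51, 52, -2[137]  -58, 43, 41[186]  -59, 40,
[... 2572 characters left out ...]
 -3[ 84]   52, 40, -2[ 64]   50, 36,  3[ 75]   40, 28, 43[ 93]   39, 25, 47[ 69]   40, 23, 38[ 50]   38, 20, 46[ 58]   35, 16, 57[ 68]   38, 15, 41[ 83]   38, 12, 42[114]   37,  9, 42[120]   38,  7, 36[121]   38,  5, 35[130]
178   49, 43,  0[ 80]   47, 39,  3[ 67]   48, 37,  0[110]   39, 30, 35[157]   38, 27, 37[142]   39, 25, 30[ 81]   43, 24, 11[ 67]   32, 16, 57[ 64]   35, 15, 44[ 81]   36, 13, 37[113]   35, 10, 41[123]   36,  8, 34[155]   34,  4, 38[182]
179   46, 43, -1[ 75]   46, 41, -2[ 61]   45, 37,  1[103]   38, 31, 26[170]   34, 26, 42[187]   35, 24, 37[107]   38, 23, 22[ 73]   30, 17, 55[ 63]   30, 14, 54[ 85]   34, 14, 33[128]   32, 10, 42[156]   33,  8, 35[188]   32,  5, 37[194]
```

```bash
python3 - <<'E'
from h import *
T=load('top');eye=np.array([.5853,.2431]);yaw=.194
Rt=np.array([[np.cos(yaw),np.sin(yaw)],[-np.sin(yaw),np.cos(yaw)]])
f=lambda p,z:(Rt@(atz(T,[p],z)[0,:2]-eye)*1000).round(2)
print('clip',f((186,213.78),.041),'ptr',f((185,176.45),.042),f((185,176.45),.045),'eye',f((197.55,190),.037))
plan((.584,.242,.135),101.1)
E
```

```text
clip [-61.24  41.16] ptr [42.57 28.65] [41.88 28.26] eye [-0.03  0.46]
turn [ 0.05 -0.01  0.08] shift mm [ -0.7  -0.4 156.1] t 9.15
```

arm_command(
  targets=[0,0,0,-0.7,0,30,1,0,0,0,-0.7,0,65,1,0,0,0,-0.7,0,95,1,0,0,0,-0.7,0,120,1,0,0,0,-0.7,0,138,1,0,0,0,-0.7,0,145,1,0,0,0,-0.7,0,148,1,0,0,0,-0.7,0,148,1,0,0,0,-0.7,0,148,1],
)

```text
time: 10.05
tool_pos: [0.5855, 0.2423, 0.1442]
ee_rot: [3.139, -0.0, 1.766]
wrist_force: [0.6, 0.7, -0.5]
width: 0.0182
finger_force: 29.9
```

arm_command(
  targets=[0,0,0,0,0,3,1,0,0,0,0,0,6,1,0,0,0,0,0,9,1,0,0,0,0,0,12,1,0,0,0,0,0,14,1,0,0,0,0,0,14,1],
)

```text
time: 10.65
tool_pos: [0.5845, 0.2419, 0.1278]
ee_rot: [-3.141, 0.0, 1.766]
wrist_force: [-1.2, -0.3, -1.3]
width: 0.0179
finger_force: 29.9
```

The tip is about 5 mm below the plate top with no contact force, so it has entered the eye. Continuing down.

arm_command(
  targets=[0,0,0,0,0,3,1,0,0,0,0,0,6,1,0,0,0,0,0,9,1,0,0,0,0,0,12,1,0,0,0,0,0,15,1,0,0,0,0,0,18,1,0,0,0,0,0,20,1,0,0,0,0,0,20,1,0,0,0,0,0,20,1],
)

```text
time: 11.55
tool_pos: [0.5845, 0.2422, 0.108]
ee_rot: [-3.141, -0.0, 1.766]
wrist_force: [-0.7, 0.9, -2.7]
width: 0.018
finger_force: 29.9
```

Inserted, tip at about 13 mm. Next I'll feel for contact while drawing back.

arm_command(
  targets=[0,0,0,0,-1,0,1,0,0,0,0,-1,0,1,0,0,0,0,-1,0,1],
)

```text
time: 11.85
tool_pos: [0.5838, 0.2418, 0.1083]
ee_rot: [3.141, -0.0, 1.765]
wrist_force: [-0.8, 1.5, -3.0]
width: 0.018
finger_force: 29.9
```

arm_command(
  targets=[0,0,0,0,-1,0,1,0,0,0,0,-1,0,1,0,0,0,0,-1,0,1],
)

```text
time: 12.15
tool_pos: [0.5832, 0.2416, 0.1087]
ee_rot: [3.141, 0.0, 1.765]
wrist_force: [1.0, 3.1, -2.5]
width: 0.0181
finger_force: 29.9
```

arm_command(
  targets=[0,0,0,0,-1,0,1,0,0,0,0,-1,0,1,0,0,0,0,-1,0,1],
)

```text
time: 12.45
tool_pos: [0.5823, 0.2415, 0.1089]
ee_rot: [3.14, -0.0, 1.765]
wrist_force: [1.4, 2.0, -1.4]
width: 0.0179
finger_force: 29.9
```

arm_command(
  targets=[0,0,0,0,-1,0,1,0,0,0,0,-1,0,1,0,0,0,0,-1,0,1],
)

```text
time: 12.75
tool_pos: [0.5817, 0.2414, 0.109]
ee_rot: [3.139, -0.0, 1.765]
wrist_force: [2.9, 2.5, -2.3]
width: 0.0181
finger_force: 29.9
```

arm_command(
  targets=[0,0,0,0,-1,0,1,0,0,0,0,-1,0,1,0,0,0,0,-1,0,1],
)

```text
time: 13.05
tool_pos: [0.5807, 0.2414, 0.109]
ee_rot: [3.139, -0.001, 1.766]
wrist_force: [4.4, 2.2, -1.6]
width: 0.0179
finger_force: 29.9
```

Contact is at TCP x ≈ 0.581, with spring preload at the text's value. There's slight side contact, so I'll shift +1.5 mm across and draw 90 mm.

arm_command(
  targets=[0,0,0,1.5,0,0,1,0,0,0,1.5,-4,0,1,0,0,0,1.5,-11,0,1,0,0,0,1.5,-19,0,1,0,0,0,1.5,-27,0,1,0,0,0,1.5,-35,0,1,0,0,0,1.5,-43,0,1,0,0,0,1.5,-51,0,1,0,0,0,1.5,-59,0,1,0,0,0,1.5,-67,0,1,0,0,0,1.5,-75,0,1,0,0,0,1.5,-82,0,1,0,0,0,1.5,-87,0,1,0,0,0,1.5,-90,0,1,0,0,0,1.5,-90,0,1,0,0,0,1.5,-90,0,1],
)

```text
time: 14.65
tool_pos: [0.4925, 0.225, 0.109]
ee_rot: [3.138, 0.0, 1.765]
wrist_force: [5.6, 2.9, -2.6]
width: 0.0177
finger_force: 29.9
```

```bash
python3 -c "
from h import *
s=snap('side','s5');t=snap('top','t5')
o=robot.get_obs();print(o['tool_pos'],o['ee_rot'],o['time'],o['wrist_force'])
f=lambda m,c,w,h,k:cv2.resize(m['color'][c[1]:c[1]+h,c[0]:c[0]+w,::-1],None,fx=k,fy=k,interpolation=cv2.INTER_CUBIC)
B=cv2.rotate(f(t,(150,130),80,130,6),cv2.ROTATE_90_CLOCKWISE)
cv2.imwrite('pics/z7.png',B)
"
```

```text
[0.49256014 0.225073   0.10903495] [3.13801345e+00 4.14055228e-04 1.76532160e+00] 14.75 [ 5.223842    2.98730224 -3.06872434]
```

View pics/z7.png

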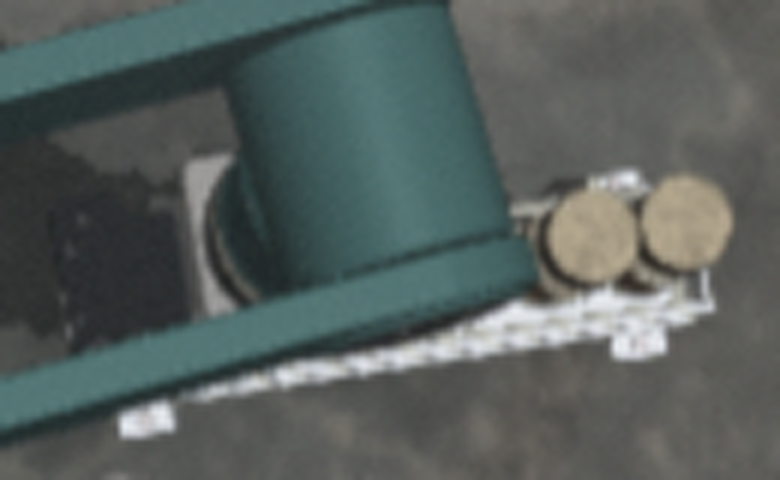

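The arm covers both the clip and the pointer in the top view; crop (275,221) lies under the wrist. I'll check whether the side camera can see over the egg stack there.

```bash
python3 - <<'E'
from h import *
S=load('side');s5=load('s5');T=load('top');t5=load('t5')
eye=np.array([.5853,.2431]);yaw=.194;R=np.array([[np.cos(yaw),-np.sin(yaw)],[np.sin(yaw),np.cos(yaw)]])
W=lambda x,y,z:np.r_[eye+R@[x/1000,y/1000],z/1000]
for n,P in (('clip',W(-61,38,44)),('ptr_now',W(-47,32,44)),('plate top',W(-45,0,75))):
    p=proj(S,[P])[0];q=p.round().astype(int);print(n,P.round(3),p.round(1),'S',depth(S,[q]).round(3),'s5',depth(s5,[q]).round(3), 't5',proj(t5,[P])[0].round(1),depth(t5,[proj(t5,[P])[0].round()]).round(3))
E
```

```text
clip [0.518 0.269 0.044] [285.  126.9] S [[0.534 0.124 0.227]] s5 [[0.534 0.126 0.226]] t5 [186.9 213.4] [[0.463 0.198 0.471]]
ptr_now [0.533 0.265 0.044] [290.5 128.4] S [[0.545 0.127 0.222]] s5 [[0.545 0.128 0.221]] t5 [188.4 208. ] [[0.471 0.194 0.487]]
plate top [0.541 0.234 0.075] [292.5 130.8] S [[0.551 0.114 0.23 ]] s5 [[0.551 0.111 0.233]] t5 [198.2 203.7] [[0.476 0.172 0.505]]
```

The side camera is blocked too: its rays hit egg tops at z ≈ 0.225. The finger width has stayed at 18 mm with no opening, so the rod has not tilted in the grip and the arm's own travel is a fair measure. From contact to the clip is about 103.5 mm plus roughly 1 mm of compliance, and 90 mm is done, so 14 mm remains.

arm_command(
  targets=[0,0,0,0,-4,0,1,0,0,0,0,-8,0,1,0,0,0,0,-11,0,1,0,0,0,0,-13,0,1,0,0,0,0,-14,0,1,0,0,0,0,-14,0,1,0,0,0,0,-14,0,1,0,0,0,0,-14,0,1],
)

```text
time: 15.55
tool_pos: [0.4791, 0.2224, 0.1091]
ee_rot: [3.137, 0.0, 1.765]
wrist_force: [6.2, 2.7, -2.8]
width: 0.0181
finger_force: 29.9
```

The lane force is 6.6 N, against 6.4 N expected from the spring at 103.5 mm, so the pusher is at the clip and held. The jars are standing. I'll run a numeric check that the loose things are undisturbed, then hand in.

```bash
python3 -c "
from h import *
T=load('top');t=snap('top','t6');o=robot.get_obs()
for n,p in dict(j1=(188,145),j2=(190,160),s1=(246,266),s2=(274,258),card=(317,267)).items():
    u,v=p;print(n,np.abs(T['color'][v-5:v+6,u-5:u+6].astype(int)-t['color'][v-5:v+6,u-5:u+6]).mean().round(1))
print(o['tool_pos'],o['width'],o['wrist_force'],o['time'])
print(robot.close_job())"
```

```text
j1 5.9
j2 5.8
s1 2.6
s2 2.9
card 2.0
[0.47912831 0.2224337  0.10907008] 0.017847015098099068 [ 5.42220546  3.02713902 -1.9482745 ] 15.6
the job is handed in; nothing more can be done
None
```

I handed the job in with the rod held through the eye and the pusher drawn back about 103–104 mm to the clip; the arm blocked both cameras there, so that match rests on arm travel and spring force, and the jars and price card looked undisturbed.

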